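Fit the long roller into the slab press's sprung roller head

ROBOT

A 6-joint arm with a two-finger parallel gripper is mounted at the origin on the work surface. World frame = base frame: x ahead of the robot, y to its left, z up, the work surface at z = 0. Lengths are in m, angles in rad, forces in N, time in s.
With the tool pointing down it reaches from about 0.3 to 0.825 m from the base axis. Payload 5.4 kg.
Tool frame: the origin (TCP) lies between the finger pads; the fingertips stand 22 mm ahead of it and the grasp point (between the pads) lies 3 mm ahead of it; z points along the fingers, y is the line along which they close (so a half turn about z gives the same grasp; the last joint's range is limited). The gripper opens to 92 mm and grips with 3 to 60 N. Pads are 20 mm wide; open, the fingers measure 128 mm over their backs; the gripper's body (75 mm by 189 mm) begins 69 mm behind the grasp point.
Start: joints at [-1.449, 0.158, 1.597, -0, 1.386, -0.21], TCP at [0.187, -0.544, 0.237] pointing down, gripper open.
Joint ranges: [-2.91, 2.91], [-0.94, 2.29], [0.18, 2.7], [-1.29, 4.43], [0.17, 2.64], [-3, 3]. Speed limits (rad/s): [2.57, 2.57, 3.14, 3.14, 3.14, 3.14].

INTERFACE

Orientations are given as a 3x3 rotation matrix whose columns are the frame's x, y, z axes.
In Python, from cell import telemetry, imaging, job, spotter gives the robot as it stands.
- The arm moves only by the shell command python3 -m jog 'ROWS' [FORCE]. ROWS is JSON, a list of rows, each a list of 3 entries, a list of its own where there are three numbers: the shift along the tool's x, y, z in cm, then the turn, a rotation vector about the tool's x, y, z in rad, then the opening in per cent of the stroke, from 0 (shut) to 100 (fully open). In form: [[[x, y, z], [rx, ry, rz], claw], ...]. A call has 1 to 12 rows; each row is the pose to reach, as a shift and turn from the pose commanded when the call began, along the tool's axes at that moment; what a row does not reach only later rows make up. A row lasts 1/8 s, in which the tool goes at most 62.5 mm and 10.7 degrees, less where a joint would pass 70% of its speed; a pose out of reach is approached as far as the arm can. A call with a gripper value outside its range is refused whole. The fingers move at their own pace and stop on an object; FORCE is the grip in N (left out, the last holds). Time passes only in rows, so rows that repeat a pose let the fingers close. It gives the time, the measured TCP pose, the force and the opening at its end, in the units of the state.
- telemetry.read_state(): the state, without advancing time (a new reading comes with each control period).
- imaging.snapshot(name): name is "scene" or "top"; returns (picture, depth): 400x640x3 uint8, red, green, blue; 400x640 float32, m along the optical axis (not along the pixel's ray), 0 where there is no reading.
- imaging.camera_params(name): a dict with "K" (3x3 intrinsics, pixels), "camera_from_world" (4x4, takes a point from world to camera coordinates). Camera axes: x right, y down, z forward; pixel columns grow to the right and rows downward; lengths in m; the calibration is good to about 2 mm. A picture is of the moment at which its call begins. camera_params takes no time and is no camera call.
- job.sign_off(): hands the job in, once; it reports no verdict.
Trained networks look in the newest picture that a camera, given by its name, has taken for a name from the list of things; names that differ only in an ending like _2 or _b are one class to them, and where a whole thing is asked for, a point or a joint stands for the part that bears it (a point fixed in the world has none). Each returns a list of dicts, best first, with "conf" (0 to 1); they miss things now and then, are a little off and sometimes report something else, mostly with a low value. They report only what shows in the picture. A call takes as long as a camera call. They do not tell look-alikes from the thing itself.
- spotter.boxes_of(camera, target): "xyz" ([x, y, z] in m, in world coordinates, good to about 4 mm: the middle of the surface that is visible of it).
The state is a dict: "clock": time; "joint_pos": joint angles; "joint_velocities": joint speeds; "tau": joint torques, N m; "tool_pos": TCP position; "orientation": TCP orientation; "ft_force": force on the tool from outside, world axes, zero at the start; "torque": the same for the moment, N m; "opening": opening from 0.0 (shut) to 1.0 (fully open).
Only numpy, scipy, OpenCV 4.12 (cv2) and the standard library are available. Lean on these libraries where they do the work, as an engineer would, in place of code of your own. Each camera call takes 0.05 s, during which the arm holds its last target. There are 200 camera calls.

TASK

Take the long plain wooden roller from the rack and fit it into the grey roller head of the slab press. Put one end in under the steel strip and press it against the spring plate, then tip the other end down inside the fixed end wall. Leave it lying level on both saddles, held between plate and wall by the spring.

Things in the scene. Friction and masses are not known exactly. Their poses are not given: they have to be found in the camera images.
- long_roller_mid (a point): Centre of the long roller: plain wooden cylinder 36 mm thick, 150 mm long, 110 g, axis = this y axis, ends alike. Lies level, axis 40 mm above the table, on a rack of 3 parallel rows 90 mm apart in any order; the others are a like roller 100 mm long and a rolling pin with 100 mm barrel and thin handles. Rack saddles touch it 31 to 45 mm either side of its middle; the middle is free down to the table.
- seat (a point): Centre of the fitted roller in the fixed grey head, 46 mm above the table; z up, y along the roller from fixed wall to spring plate. Offsets here: wall's inner face y = -75 mm, 12 mm thick, top z = +10 mm. V-saddles 30 degrees steep at y = -68 to -54 and +41 to +55 mm, lips x = +-20, z = -10 mm. Between them only the base plate, its top at z = -38 mm: room for fingers.
- strip (a point): Middle of the near edge of the fixed steel strip over the spring plate, at its underside: 60 mm along y and 38 mm above the seat, same axes. Strip 24 mm wide, 4 mm thick, runs 68 mm to +y onto a back wall equally high. An end goes in below it from the side, roller sloping about 15 degrees, that end low. Below the strip, cheeks at x = +-32 mm up to 20 mm under it guide the end.
- pusher (a joint): Spring plate, 50 mm wide, its top 28 mm above the seat point. Value = travel in m towards the seat's +y: 0 free (face at y = +63 mm from the seat), 0.012 with the roller fitted, stop at 0.036. While tipping, about 0.022 lets the far end clear the wall. It pushes back with 2 N at 0, 4.4 N at 0.012, 9 N at the stop.
Not all that is in view belongs to the job. What is shaped like the part that bears long_roller_mid but black or pink is not meant.

How it is judged:
By the outcome, as a careful person would: the job done as asked, in the order asked, and still so for the second after the job is handed in, with the robot touching nothing.
It also fails if it takes over 45 s, if anything falls off the work surface, if the arm or the gripper's body presses on something with over 40 N, if the wrist force passes 120 N, or if a joint passes its speed limit or range.

## Working session

There is one attempt and no reset: what is moved stays moved. The work goes in short steps, Python scripts to look and compute and a shell command to move; the robot and the scene stay as the last step left them, time stands still between calls to the robot, and variables do not carry over. Pictures are saved under pics/ and viewed, on a budget of 10 in all, crops included, one or two more only if the job needs it, and the job is handed in when it is done.

```bash
mkdir -p pics; ls; cat > h.py <<'E'
import numpy as np, cv2
from cell import telemetry, imaging, job, spotter
def shot(c):
    p,d=imaging.snapshot(c); P=imaging.camera_params(c); return p,d,np.array(P["K"]),np.array(P["camera_from_world"])
def cloud(d,K,T):
    v,u=np.indices(d.shape); X=np.stack([(u-K[0,2])/K[0,0]*d,(v-K[1,2])/K[1,1]*d,d],-1)
    return (X-T[:3,3])@T[:3,:3]
def pix(p,K,T):
    q=T[:3,:3]@np.array(p)+T[:3,3]; q=K@q; return np.round(q[:2]/q[2]).astype(int)
def save(n,p): cv2.imwrite('pics/'+n+'.png',p[...,::-1])
E
python3 - <<'E'
from h import *
for c in ['scene','top']:
    p,d,K,T=shot(c); save(c+'0',p)
    print(c,K[0,0],K[1,1],K[:2,2],'campos',-T[:3,:3].T@T[:3,3])
    for n in ['long_roller_mid','seat','strip','pusher']:
        for r in spotter.boxes_of(c,n): print(n,np.round(r['xyz'],3),round(r['conf'],2),pix(r['xyz'],K,T))
s=telemetry.read_state(); print(s['clock'],s['tool_pos'],np.round(s['orientation'],3),s['opening'],s['ft_force'])
E
```

```text
pics
scene 378.4981582724781 378.4981582724781 [322.64084175 192.28076725] campos [0.81077498 0.51761137 0.75736062]
long_roller_mid [ 0.622 -0.021  0.033] 0.94 [252 237]
long_roller_mid [ 0.203 -0.312  0.032] 0.91 [320 118]
long_roller_mid [ 0.648 -0.237  0.055] 0.71 [201 184]
seat [0.56  0.277 0.004] 0.97 [352 324]
strip [0.558 0.279 0.007] 0.63 [353 323]
pusher [0.54  0.313 0.054] 0.6 [373 321]
top 504.6343181391683 504.6343181391683 [314.86144672 198.83975879] campos [ 0.21349361 -0.03525546  1.48809468]
long_roller_mid [ 0.634 -0.26   0.052] 0.91 [401 126]
long_roller_mid [ 0.608 -0.039  0.03 ] 0.69 [325 135]
long_roller_mid [ 0.217 -0.307  0.029] 0.68 [416 270]
seat [0.546 0.266 0.008] 0.76 [223 155]
strip [0.543 0.264 0.009] 0.89 [224 156]
0.5 [ 0.18729104 -0.5436209   0.23656911] [[ 0.945  0.326  0.   ]
 [ 0.326 -0.945  0.   ]
 [ 0.    -0.    -1.   ]] 0.998593785945346 [-0.50193791 -0.06949957 -0.04847056]
```

View pics/scene0.png

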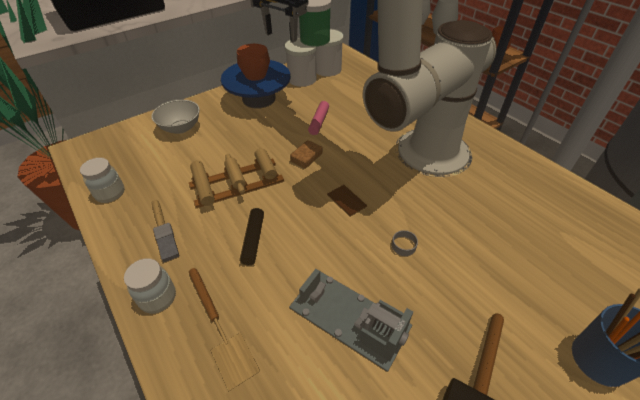

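View pics/top0.png

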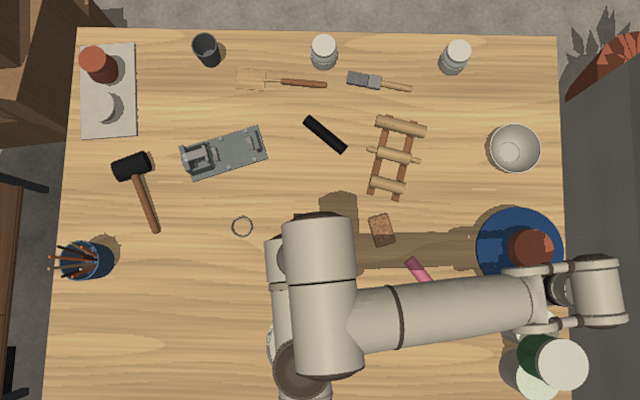

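Scene view: the rack rollers are at (202,182), (235,172) and (264,163). A black roller lies at (252,237) and a pink one at (318,118). In the top view the rack rows are at (401,126), (394,155) and (388,185), and the head at (223,152), with its strip end to the left (195,155) and fixed wall to the right (262,140). The long roller candidate is (401,126) in top, which is (202,182) in scene. I'll check it in a close crop and measure.

```bash
python3 - <<'E'
from h import *
out=[]
for c,b1,b2 in [('scene',(140,300,180,280),(260,420,280,380)),('top',(100,205,350,440),(115,190,170,280))]:
    p,d,K,T=shot(c); W=cloud(d,K,T); np.savez(c+'.npz',p=p,d=d,K=K,T=T,W=W)
    if c=='scene': cr=[p[140:220,180:290],p[262:372,280:420]]
    else: cr=[p[105:205,355:435],p[115:190,170:280]]
    out+= [cv2.resize(x,(390,290),interpolation=cv2.INTER_CUBIC) for x in cr]
    # roller
    m=(W[...,2]>.042)&(W[...,2]<.075)&(W[...,0]>.4)&(W[...,0]<.75)&(W[...,1]>-.38)&(W[...,1]<-.12)&(d>0)
    n,l,st,ce=cv2.connectedComponentsWithStats(m.astype(np.uint8))
    for i in range(1,n):
        if st[i,4]<30: continue
        q=W[l==i]; mu=q.mean(0); u=np.linalg.svd(q[:,:2]-mu[:2],full_matrices=False)[2][0]; t=(q[:,:2]-mu[:2])@u
        print(c,'comp',st[i,4],mu.round(4),'axis',u.round(3),'ext',t.min().round(4),t.max().round(4),'zmax',np.percentile(q[:,2],95).round(4), 'mid',(mu[:2]+u*(t.min()+t.max())/2).round(4))
    # head
    m=(W[...,2]>.004)&(W[...,2]<.15)&(W[...,0]>.4)&(W[...,0]<.7)&(W[...,1]>.12)&(W[...,1]<.42)&(d>0)
    n,l,st,ce=cv2.connectedComponentsWithStats(m.astype(np.uint8)); i=1+st[1:,4].argmax()
    q=W[l==i]; r=cv2.minAreaRect(q[:,:2].astype(np.float32)); print(c,'head rect',r,np.percentile(q[:,2],[50,99,100]).round(4)); print(cv2.boxPoints(r).round(4).tolist())
    for lo,hi in [(.004,.012),(.05,.06),(.06,.08),(.08,.1)]:
        s=q[(q[:,2]>lo)&(q[:,2]<hi)]; print(lo,hi,len(s),s.mean(0).round(4) if len(s) else '', cv2.minAreaRect(s[:,:2].astype(np.float32)) if len(s)>5 else '')
cv2.imwrite('pics/crop.png',np.vstack([np.hstack(out[:2]),np.hstack(out[2:])])[...,::-1])
E
```

```text
scene comp 323 [ 0.4684 -0.2161  0.0529] axis [0.215 0.977] ext -0.0595 0.0449 zmax 0.0581 mid [ 0.4668 -0.2233]
scene comp 409 [ 0.5561 -0.2313  0.052 ] axis [0.22  0.975] ext -0.0886 0.0727 zmax 0.0582 mid [ 0.5543 -0.2391]
scene comp 542 [ 0.6425 -0.2517  0.0535] axis [0.226 0.974] ext -0.0847 0.0666 zmax 0.0583 mid [ 0.6404 -0.2606]
scene head rect ((0.552970290184021, 0.26230645179748535), (0.11168402433395386, 0.24060454964637756), 19.08416175842285) [0.0091 0.089  0.0911]
[[0.4609000086784363, 0.357699990272522], [0.5394999980926514, 0.13040000200271606], [0.6450999975204468, 0.16689999401569366], [0.5663999915122986, 0.39430001378059387]]
0.004 0.012 3450 [0.567  0.2554 0.0076] ((0.5537952184677124, 0.2599219083786011), (0.11168402433395386, 0.2355581820011139), 19.08416175842285)
0.05 0.06 454 [0.5537 0.2758 0.0552] ((0.5518102645874023, 0.2674955725669861), (0.0774797797203064, 0.22983485460281372), 19.705677032470703)
0.06 0.08 350 [0.5367 0.3322 0.066 ] ((0.5278519988059998, 0.33379536867141724), (0.07759800553321838, 0.06905975937843323), 19.21234703063965)
0.08 0.1 740 
[... 648 characters left out ...]
0.5267000198364258, 0.12489999830722809], [0.65829998254776, 0.1665000021457672], [0.5769000053405762, 0.42419999837875366]]
0.004 0.012 1553 [0.554  0.2462 0.0081] ((0.5517779588699341, 0.2745286822319031), (0.13810932636260986, 0.2702122926712036), 17.5425968170166)
0.05 0.06 151 [0.553  0.2541 0.056 ] ((0.5495454668998718, 0.26900166273117065), (0.07402077317237854, 0.2280072420835495), 20.106151580810547)
0.06 0.08 174 [0.5306 0.3179 0.0666] ((0.5506458282470703, 0.26958951354026794), (0.07861427962779999, 0.2284131795167923), 19.616933822631836)
0.08 0.1 321 [0.5246 0.3426 0.0888] ((0.5265700817108154, 0.33401429653167725), (0.07656169682741165, 0.07317427545785904), 18.433853149414062)
```

View pics/crop.png

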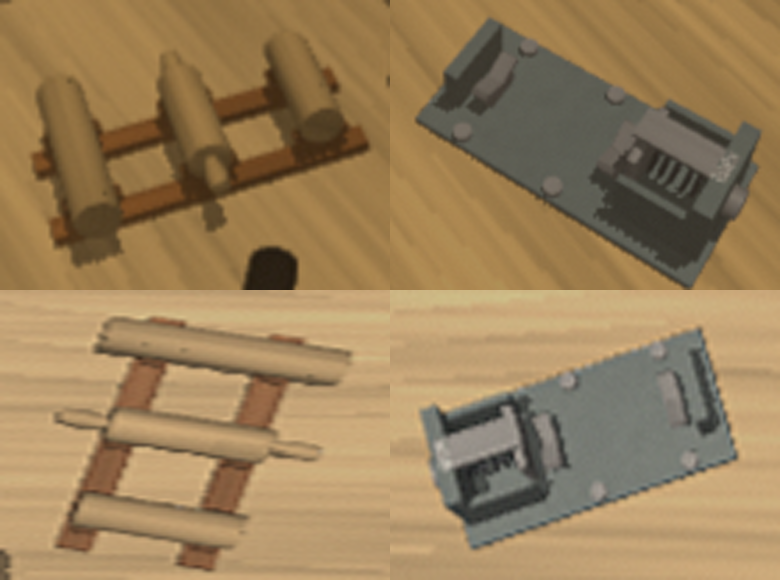

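The crop confirms that the top row (far left in the scene crop) is plain, with no handles and about 150 mm long, so that is the long roller. The one at (264,163) is 100 mm long and the middle row has handles. Next I'll find the head frame.

```bash
python3 - <<'E'
from h import *
th=np.radians(19.2); ex=np.array([np.cos(th),np.sin(th)]); ey=np.array([-np.sin(th),np.cos(th)])
for c in ['scene','top']:
    f=np.load(c+'.npz'); W=f['W']; d=f['d']
    L=np.stack([(W[...,:2]-[.552,.262])@ex,(W[...,:2]-[.552,.262])@ey,W[...,2]],-1)
    ok=(d>0)&(abs(L[...,0])<.08)&(abs(L[...,1])<.16)
    A=L[ok]
    pc=lambda a:np.percentile(a,[1,5,50,95,99]).round(4)
    # wall
    w=A[(A[:,1]<-.06)&(A[:,2]>.035)]; print(c,'wall',len(w)); [print('  ',pc(w[:,k])) for k in range(3)]
    wt=w[w[:,2]>np.percentile(w[:,2],95)-.005]; print('  walltop y',pc(wt[:,1]),'x',pc(wt[:,0]))
    s=A[(A[:,1]>0)&(A[:,2]>.08)]; 
    b=s[abs(s[:,0])>.022]; print('  backwall y',pc(b[:,1]),'x',pc(b[:,0]),'z',pc(b[:,2]))
    b=s[(abs(s[:,0])<.02)&(s[:,1]<.085)]; print('  strip y',pc(b[:,1]),'z',pc(b[:,2]),'x',pc(b[:,0]))
    for lo in np.arange(.02,.13,.01):
        q=s[(s[:,1]>lo)&(s[:,1]<lo+.01)]; print('   strip slice',lo.round(2),len(q),pc(q[:,0]) if len(q) else '')
    q=A[(A[:,2]>.003)&(A[:,2]<.014)]; print(' base x',pc(q[:,0]),'y',pc(q[:,1]),'z',pc(q[:,2]))
    q=A[(A[:,2]>.018)&(A[:,2]<.045)&(A[:,1]<.06)&(A[:,1]>-.09)]; 
    for r in ((-.09,-.05),(.02,.06)):
        z=q[(q[:,1]>r[0])&(q[:,1]<r[1])]; print(' saddle',r,len(z),'x',pc(z[:,0]),'y',pc(z[:,1]))
E
```

```text
scene wall 266
   [-0.0276 -0.0252  0.0052  0.0307  0.0313]
   [-0.109  -0.1081 -0.0994 -0.0911 -0.0808]
   [0.0353 0.0361 0.0541 0.0572 0.0577]
  walltop y [-0.109  -0.1081 -0.1022 -0.0966 -0.0963] x [-0.028  -0.0258  0.0026  0.029   0.0311]
  backwall y [0.0964 0.0969 0.1033 0.1095 0.1101] x [-0.037  -0.0352  0.0251  0.0385  0.0391] z [0.0813 0.0833 0.0874 0.0892 0.0896]
  strip y [0.039  0.0407 0.0623 0.0829 0.0846] z [0.084  0.0851 0.0874 0.0893 0.0901] x [-0.0114 -0.0103  0.0015  0.0121  0.013 ]
   strip slice 0.02 0 
   strip slice 0.03 12 [-0.0108 -0.0091  0.0004  0.0119  0.012 ]
   strip slice 0.04 67 [-0.0113 -0.0108  0.0016  0.0121  0.0132]
   strip slice 0.05 67 [-0.0108 -0.0097  0.0015  0.0124  0.0132]
   strip slice 0.06 72 [-0.0113 -0.0102  0.0016  0.0122  0.0128]
   strip slice 0.07 71 [-0.0108 -0.0099  0.0011  0.012   0.0129]
   strip slice 0.08 71 [-0.0115 -0.0102  0.0012  0.0123  0.013 ]
   strip slice 0.09 134 [-0.0363 -0.0306  0.0025  0.0357  0.0387]
   strip slice 0.1 231 [-0.0364 -0.0332  0.0045  0.0379  0.039 ]
   strip slice 0.11 15 [-0.0275 -0.0257  0.0056  0
[... 1181 characters left out ...]
  strip slice 0.07 29 [-0.0116 -0.0106  0.0005  0.012   0.0126]
   strip slice 0.08 31 [-0.0104 -0.0092  0.0014  0.0125  0.0133]
   strip slice 0.09 50 [-0.0377 -0.0315  0.0009  0.0332  0.0376]
   strip slice 0.1 95 [-0.0361 -0.034  -0.001   0.0356  0.0377]
   strip slice 0.11 23 [-0.0367 -0.0342 -0.0055  0.0336  0.0374]
   strip slice 0.12 0 
 base x [-0.0781 -0.0667 -0.0077  0.0681  0.0777] y [-0.153  -0.1308 -0.0188  0.1341  0.1547] z [0.0031 0.0034 0.0076 0.0127 0.0137]
 saddle (-0.09, -0.05) 85 x [-0.0494 -0.0197  0.0058  0.044   0.0492] y [-0.0874 -0.0871 -0.0809 -0.074  -0.0734]
 saddle (0.02, 0.06) 114 x [-0.0373 -0.0359 -0.0004  0.0326  0.0343] y [0.0213 0.0218 0.0321 0.0555 0.0595]
```

```bash
cat > plan.py <<'E'
from h import *
from scipy.spatial.transform import Rotation as Ro
def frame(yaw,tilt=0):  # tool x along heading yaw (deg), tipped down by tilt (deg)
    a,t=np.radians([yaw,tilt]); x=np.array([np.cos(a)*np.cos(t),np.sin(a)*np.cos(t),-np.sin(t)])
    n=np.array([np.cos(a)*np.sin(t),np.sin(a)*np.sin(t),np.cos(t)]); return np.stack([x,np.cross(-n,x),-n],1)
def delta(p0,R0,p,R): return ((R0.T@(np.array(p)-p0))*100).round(2),Ro.from_matrix(R0.T@R).as_rotvec().round(4)
def now():
    s=telemetry.read_state(); return np.array(s['tool_pos']),np.array(s['orientation'])
E
python3 - <<'E'
from plan import *
p,R=now(); F=frame(np.degrees(np.arctan2(.973,.227)))
for z in (.16,.043): print(delta(p,R,[.638,-.2595,z],F))
E
```

```text
(array([ 51.87, -12.18,   7.66]), array([-0.    ,  0.    , -1.0097]))
(array([ 51.87, -12.18,  19.36]), array([-0.    ,  0.    , -1.0097]))
```

```bash
python3 -m jog '[[[0,0,-3],[0,0,0],65],[[6,-1.4,-3],[0,0,-0.13],65],[[12,-2.8,-3],[0,0,-0.26],65],[[18,-4.2,-3],[0,0,-0.4],65],[[24,-5.6,-2],[0,0,-0.53],65],[[30,-7,0],[0,0,-0.66],65],[[36,-8.5,2],[0,0,-0.8],65],[[42,-10,4],[0,0,-0.9],65],[[47,-11,6],[0,0,-1.01],65],[[51.9,-12.2,7.7],[0,0,-1.01],65],[[51.9,-12.2,7.7],[0,0,-1.01],65],[[51.9,-12.2,7.7],[0,0,-1.01],65]]' 60; python3 - <<'E'
from plan import *
p,d,K,T=shot('scene'); p2,_,K2,T2=shot('top')
a=pix([.638,-.2595,.06],K,T); 
cv2.imwrite('pics/pre.png',np.hstack([cv2.resize(p[110:230,140:300],(400,300),interpolation=2),cv2.resize(p2[80:200,330:490],(400,300),interpolation=2)])[...,::-1])
P,R=now(); F=frame(np.degrees(np.arctan2(.973,.227)))
print(delta(P,R,[.638,-.2595,.043],F), telemetry.read_state()['joint_pos'])
E
```

```text
clock: 2.1
tool_pos: [0.6381, -0.2596, 0.1598]
orientation: [[0.227, 0.974, -0.0], [0.974, -0.227, -0.001], [-0.001, -0.0, -1.0]]
ft_force: [-0.6, 0.3, -0.1]
opening: 0.646
(array([ 0.11, -0.02, 11.76]), array([ 0.0012,  0.0008, -0.0012])) [-5.62511307e-01  5.05871771e-01  1.31494158e+00 -3.20784255e-04
  1.31938165e+00 -3.32018335e-01]
```

View pics/pre.png

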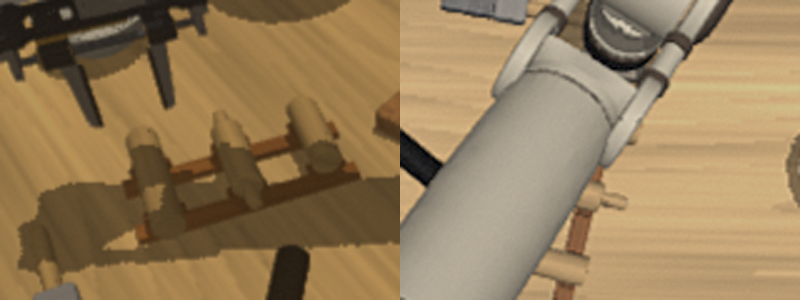

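The fingers, with tips at crop (95,122) and (168,105), straddle the left-hand long roller at crop (150,175). I'll descend and grip.

```bash
python3 -m jog '[[[0,0,4],[0,0,0],65],[[0,0,7],[0,0,0],65],[[0,0,9],[0,0,0],65],[[0,0,10.5],[0,0,0],65],[[0,0,11.7],[0,0,0],65],[[0,0,11.7],[0,0,0],65],[[0,0,11.7],[0,0,0],30],[[0,0,11.7],[0,0,0],20],[[0,0,11.7],[0,0,0],20],[[0,0,11.7],[0,0,0],20],[[0,0,11.7],[0,0,0],20]]' 60
```

```text
clock: 3.58
tool_pos: [0.6386, -0.2594, 0.0434]
orientation: [[0.227, 0.974, 0.001], [0.974, -0.227, -0.001], [-0.0, 0.001, -1.0]]
ft_force: [-1.4, 0.3, 4.3]
opening: 0.378
```

```bash
python3 -m jog '[[[0,0,-1],[0,0,0],20],[[0,0,-4],[0,0,0],20],[[0,0,-8],[0,0,0],20],[[0,0,-12],[0,0,0],20],[[0,0,-15],[0,0,0],20],[[0,0,-15],[0,0,0],20]]'; python3 - <<'E'
from plan import *
P,R=now(); yaw=109.2; ey=np.array([-np.sin(np.radians(19.2)),np.cos(np.radians(19.2)),0]); S=np.array([.5597,.2431,.046])
C=S+ey*-.04+[0,0,.08]
F=frame(yaw,15); print('pre',delta(P,R,C-.003*F[:,2],F))
for c in ('scene','top'):
    p,d,K,T=shot(c); W=cloud(d,K,T); L=(W-P)@R
    m=(d>0)&(abs(L[...,1])<.03)&(L[...,2]<.024)&(L[...,2]>-.016)&(abs(L[...,0])<.1)&(abs(L[...,0])>.018)
    q=L[m]; print(c,len(q),np.percentile(q,[1,5,95,99],axis=0).round(4).tolist())
    save('lift_'+c,p)
    for sgn in(-1,1):
        z=q[sgn*q[:,0]>0]; print(sgn,len(z),z.mean(0).round(4) if len(z) else '',z[:,2].min() if len(z) else '')
E
```

```text
clock: 4.32
tool_pos: [0.6397, -0.2601, 0.1959]
orientation: [[0.227, 0.974, 0.005], [0.974, -0.227, -0.003], [-0.002, 0.006, -1.0]]
ft_force: [0.4, -0.5, -2.0]
opening: 0.377
pre (array([ 43.89, -17.15,   6.52]), array([-0.0688, -0.2513, -0.5614]))
scene 576 [[-0.0725, -0.0151, -0.0153], [-0.0665, -0.0135, -0.0145], [0.074, 0.0173, 0.0124], [0.0753, 0.0192, 0.0173]]
-1 195 [-0.0457  0.0022 -0.0103] -0.01597864524493736
1 381 [ 0.0567  0.0019 -0.0049] -0.01570941093045156
top 42 [[-0.0746, -0.0183, -0.015], [-0.074, -0.0178, -0.0144], [-0.0386, 0.0043, 0.0049], [-0.0364, 0.0076, 0.0085]]
-1 42 [-0.0662 -0.0097 -0.0057] -0.015342059704078663
1 0
```

View pics/lift_scene.png

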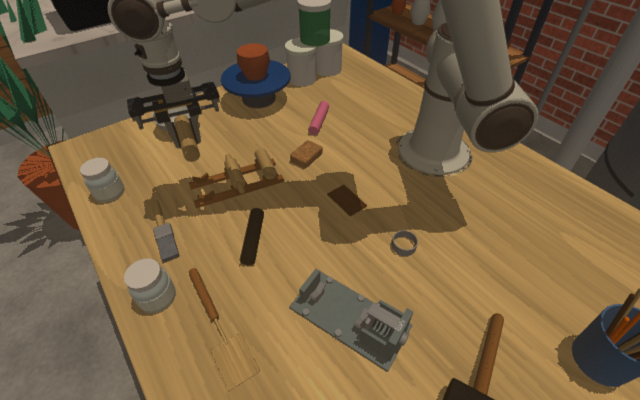

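The roller is held, centred to about 1 mm. It's visible in the gripper at (188,140) and the rack row is empty. Next: the pre-insert pose, yawed to the head and tipped 15°.

```bash
python3 -m jog '[[[4,-1.5,0],[0,0,0],20],[[9,-3.5,0],[-0.01,-0.03,-0.08],20],[[14,-5.5,0],[-0.02,-0.06,-0.16],20],[[19,-7.5,0],[-0.03,-0.1,-0.24],20],[[24,-9.5,0],[-0.04,-0.14,-0.32],20],[[29,-11.5,0],[-0.05,-0.18,-0.4],20],[[34,-13.3,1],[-0.06,-0.22,-0.48],20],[[39,-15.2,2],[-0.069,-0.251,-0.561],20],[[42,-16.4,3.5],[-0.069,-0.251,-0.561],20],[[43.9,-17.2,5],[-0.069,-0.251,-0.561],20],[[43.9,-17.2,6.5],[-0.069,-0.251,-0.561],20],[[43.9,-17.2,6.5],[-0.069,-0.251,-0.561],20]]'; cat > chk.py <<'E'
from plan import *
import sys
P,R=now(); G=P+.003*R[:,2]; th=np.radians(19.2); S=np.array([.5597,.2431,.046])
H=np.array([[np.cos(th),np.sin(th),0],[-np.sin(th),np.cos(th),0],[0,0,1]])
print('grasp pt in head mm',(H@(G-S)*1000).round(1),'tool x in head',(H@R[:,0]).round(3),'tool y',(H@R[:,1]).round(3),'F head',(H@np.array(telemetry.read_state()['ft_force'])).round(1))
ims=[]
for c,b in (('scene',(230,390,260,460)),('top',(100,200,170,295))):
    p,d,K,T=shot(c); W=cloud(d,K,T); L=(W-S)@H.T*1000
    A=(W-G)@R*1000
    # roller surface: end at tool +x/-x
    m=(d>0)&(np.hypot(A[...,1],A[...,2])<24)&(abs(A[...,0])<95)&(abs(A[...,0])>25)
    hsv=cv2.cvtColor(p,cv2.COLOR_RGB2HSV); m&=(hsv[...,1]>70)
    for sg in (-1,1):
        q=A[m&(sg*A[...,0]>0)]; l=L[m&(sg*A[...,0]>0)]
        if len(q)>8: print(c,sg,len(q),'tool: end',np.percentile(sg*q[:,0],97).round(1),'top z',np.percentile(q[:,2],3).round(1),'y',np.percentile(q[:,1],[3,97]).round(1),'| head mean',l.mean(0).round(1))
    r0,r1,c0,c1=b; ims.append(cv2.resize(p[r0:r1,c0:c1],(400,400*(r1-r0)//(c1-c0)),interpolation=2)[:330])
h=max(i.shape[0] for i in ims); ims=[cv2.copyMakeBorder(i,0,h-i.shape[0],0,0,0) for i in ims]
cv2.imwrite('pics/'+sys.argv[1]+'.png',np.hstack(ims)[...,::-1])
E
python3 chk.py pre_ins
```

```text
clock: 5.92
tool_pos: [0.5687, 0.206, 0.1246]
orientation: [[-0.319, 0.945, 0.075], [0.913, 0.328, -0.243], [-0.254, -0.009, -0.967]]
ft_force: [-0.1, 0.2, -1.0]
opening: 0.38
grasp pt in head mm [ -3.8 -38.7  75.7] tool x in head [-0.001  0.967 -0.254] tool y [ 1.    -0.001 -0.009] F head [-0.   0.2 -1. ]
scene -1 326 tool: end 76.3 top z -17.6 y [-11.5  18.9] | head mean [  3.5 -93.9 102. ]
scene 1 447 tool: end 70.7 top z -17.6 y [-11.5  18.8] | head mean [ 3.6 12.7 73.7]
top -1 255 tool: end 77.1 top z -22.0 y [-15.1  16.6] | head mean [ -4.8 -88.  103.1]
```

View pics/pre_ins.png

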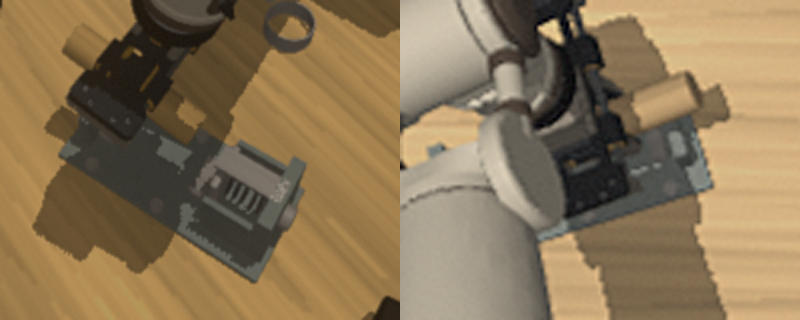

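```bash
cat > d.py <<'E'
from plan import *
import sys,json
P,R=now(); th=np.radians(19.2); S=np.array([.5597,.2431,.046])
H=np.array([[np.cos(th),np.sin(th),0],[-np.sin(th),np.cos(th),0],[0,0,1]])
print('now',(H@(P+.003*R[:,2]-S)*1000).round(1),'F',(H@np.array(telemetry.read_state()['ft_force'])).round(1))
for x,y,z,t in json.loads(sys.argv[1]):
    F=frame(109.2,t); print((x,y,z,t),delta(P,R,S+H.T@np.array([x,y,z])/1000-.003*F[:,2],F))
E
python3 -m jog '[[[0,0,0],[0,0,0],20],[[0,0,0],[0,0,0],20]]'; python3 d.py '[[0,-40,22,15],[0,-18,22,15],[0,-10,22,15],[0,2,22,15],[0,9,22,15]]'
```

```text
clock: 6.28
tool_pos: [0.571, 0.207, 0.1284]
orientation: [[-0.317, 0.945, 0.081], [0.914, 0.328, -0.241], [-0.254, -0.002, -0.967]]
ft_force: [-0.6, 1.3, -1.1]
opening: 0.379
now [ -1.3 -38.6  79.5] F [-0.1  1.4 -1.1]
(0, -40, 22, 15) (array([1.32, 0.14, 5.6 ]), array([-0.0024, -0.0049, -0.0006]))
(0, -18, 22, 15) (array([3.45, 0.13, 5.04]), array([-0.0024, -0.0049, -0.0006]))
(0, -10, 22, 15) (array([4.23, 0.13, 4.83]), array([-0.0024, -0.0049, -0.0006]))
(0, 2, 22, 15) (array([5.39, 0.13, 4.53]), array([-0.0024, -0.0049, -0.0006]))
(0, 9, 22, 15) (array([6.06, 0.13, 4.35]), array([-0.0024, -0.0049, -0.0006]))
```

```bash
python3 -m jog '[[[0.5,0.1,2],[0,0,0],20],[[0.9,0.1,4],[0,0,0],20],[[1.3,0.1,5.6],[0,0,0],20],[[1.3,0.1,5.6],[0,0,0],20],[[2,0.1,5.4],[0,0,0],20],[[2.7,0.1,5.25],[0,0,0],20],[[3.5,0.1,5.05],[0,0,0],20],[[3.5,0.1,5.05],[0,0,0],20],[[3.5,0.1,5.05],[0,0,0],20]]'; python3 chk.py ins1; python3 d.py '[[0,-10,22,15],[0,0,22,15],[0,9,22,15]]'
```

```text
clock: 7.4
tool_pos: [0.5642, 0.2275, 0.07]
orientation: [[-0.319, 0.944, 0.08], [0.913, 0.329, -0.241], [-0.254, -0.003, -0.967]]
ft_force: [-0.1, -0.1, -1.8]
opening: 0.377
grasp pt in head mm [ -0.8 -16.9  21.1] tool x in head [-0.001  0.967 -0.254] tool y [ 1.    -0.    -0.003] F head [-0.2 -0.1 -1.8]
scene -1 351 tool: end 76.3 top z -19.0 y [-11.5  18.8] | head mean [  6.3 -69.2  47.6]
scene 1 381 tool: end 70.8 top z -17.1 y [-11.2  18.8] | head mean [ 6.3 36.  17.6]
top -1 233 tool: end 76.2 top z -22.0 y [-15.7  13.6] | head mean [ -3.5 -65.6  47.3]
now [ -0.9 -17.2  21. ] F [-0.7  0.5 -0.1]
(0, -10, 22, 15) (array([ 0.67,  0.09, -0.28]), array([-0.0035, -0.0049,  0.0004]))
(0, 0, 22, 15) (array([ 1.64,  0.09, -0.53]), array([-0.0035, -0.0049,  0.0004]))
(0, 9, 22, 15) (array([ 2.51,  0.09, -0.76]), array([-0.0035, -0.0049,  0.0004]))
```

View pics/ins1.png

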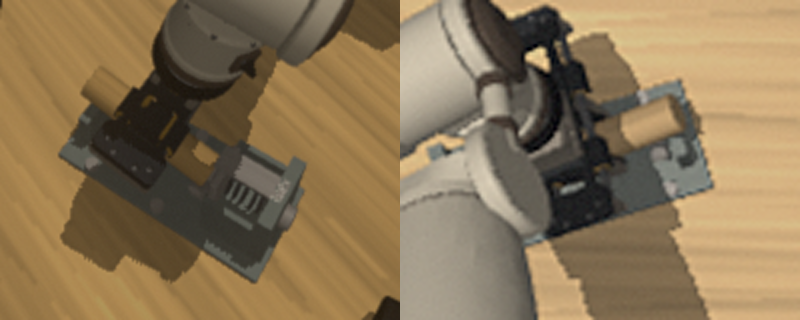

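The + end is entering under the strip at scene crop (225,150), in line in both views and with no contact force. I'll press on against the plate.

```bash
python3 -m jog '[[[0.4,0.1,-0.2],[0,0,0],20],[[0.8,0.1,-0.3],[0,0,0],20],[[1.2,0.1,-0.45],[0,0,0],20],[[1.6,0.1,-0.55],[0,0,0],20],[[1.6,0.1,-0.55],[0,0,0],20]]'; python3 d.py '[[0,6,22,15],[0,11,22,15]]'
```

```text
clock: 8.12
tool_pos: [0.5597, 0.2437, 0.0712]
orientation: [[-0.319, 0.944, 0.081], [0.913, 0.329, -0.242], [-0.255, -0.003, -0.967]]
ft_force: [2.1, -3.9, -2.0]
opening: 0.38
now [ 0.2 -0.2 22.3] F [ 0.7 -4.4 -2. ]
(0, 6, 22, 15) (array([ 0.61, -0.02, -0.13]), array([-0.0034, -0.0044,  0.0008]))
(0, 11, 22, 15) (array([ 1.09, -0.02, -0.26]), array([-0.0034, -0.0044,  0.0008]))
```

```bash
python3 -m jog '[[[0.3,0,-0.05],[0,0,0],20],[[0.6,0,-0.13],[0,0,0],20],[[0.9,0,-0.2],[0,0,0],20],[[1.1,0,-0.26],[0,0,0],20],[[1.1,0,-0.26],[0,0,0],20],[[1.1,0,-0.26],[0,0,0],20]]'; python3 chk.py ins2; python3 d.py '[[0,11,16,10],[0,11,10,6.5],[0,11,5,3],[0,11,1,0],[0,11,0,0]]'
```

```text
clock: 8.88
tool_pos: [0.5562, 0.2539, 0.071]
orientation: [[-0.318, 0.945, 0.081], [0.913, 0.328, -0.242], [-0.255, -0.004, -0.967]]
ft_force: [1.6, -5.8, -0.3]
opening: 0.379
grasp pt in head mm [ 0.2 10.6 22.1] tool x in head [-0.     0.967 -0.255] tool y [ 1.    -0.    -0.004] F head [-0.4 -5.9 -0.3]
scene -1 397 tool: end 76.4 top z -18.4 y [-11.4  18.6] | head mean [  7.2 -40.3  48.2]
scene 1 256 tool: end 70.5 top z -16.6 y [-6.1 19. ] | head mean [11.7 63.8 17.4]
top -1 235 tool: end 76.8 top z -22.5 y [-16.   13.8] | head mean [ -2.4 -38.5  49.3]
now [ 0.2 10.5 22.1] F [-0.4 -6.4 -0.3]
(0, 11, 16, 10) (array([ 0.18, -0.02,  0.58]), array([-0.0037,  0.0836,  0.0003]))
(0, 11, 10, 6.5) (array([ 0.31, -0.01,  1.16]), array([-0.0037,  0.1446,  0.0002]))
(0, 11, 5, 3) (array([ 0.42, -0.01,  1.64]), array([-0.0037,  0.2057,  0.    ]))
(0, 11, 1, 0) (array([ 0.51, -0.01,  2.03]), array([-3.700e-03,  2.581e-01, -1.000e-04]))
(0, 11, 0, 0) (array([ 0.53, -0.01,  2.13]), array([-3.700e-03,  2.581e-01, -1.000e-04]))
```

View pics/ins2.png

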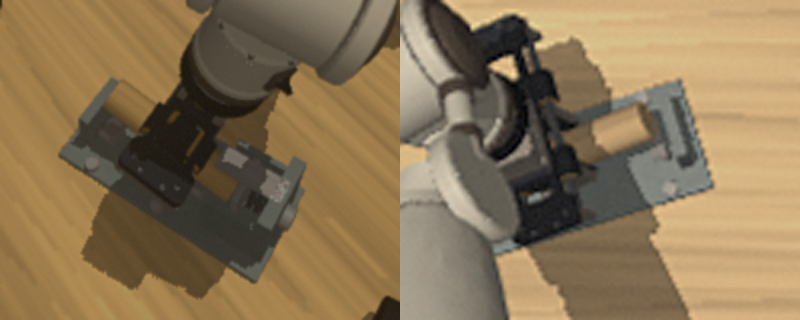

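The far end is inside the wall, with the gap visible at top crop (655,125) to (680,140), and the spring is pressing at about 6 N. Now tipping level.

```bash
python3 -m jog '[[[0.1,0,0.3],[0,0.04,0],20],[[0.18,0,0.58],[0,0.084,0],20],[[0.25,0,0.9],[0,0.115,0],20],[[0.31,0,1.16],[0,0.145,0],20],[[0.37,0,1.4],[0,0.175,0],20],[[0.42,0,1.64],[0,0.206,0],20],[[0.47,0,1.85],[0,0.235,0],20],[[0.5,0,1.95],[0,0.258,0],20],[[0.5,0,1.95],[0,0.258,0],20],[[0.5,0,1.95],[0,0.258,0],20]]'; python3 d.py '[[0,5,1.5,0],[0,0,1,0],[0,-1,0,0]]'
```

```text
clock: 10.22
tool_pos: [0.5563, 0.2537, 0.0509]
orientation: [[-0.328, 0.945, -0.003], [0.945, 0.328, -0.001], [-0.0, -0.003, -1.0]]
ft_force: [0.3, -5.9, -0.0]
opening: 0.379
now [ 0.2 11.1  1.9] F [-1.6 -5.7 -0. ]
(0, 5, 1.5, 0) (array([-0.61, -0.02,  0.04]), array([-0.0032,  0.0001, -0.0004]))
(0, 0, 1, 0) (array([-1.11, -0.02,  0.09]), array([-0.0032,  0.0001, -0.0004]))
(0, -1, 0, 0) (array([-1.21, -0.02,  0.19]), array([-0.0032,  0.0001, -0.0004]))
```

```bash
python3 -m jog '[[[-0.3,0,0.05],[0,0,0],20],[[-0.6,0,0.1],[0,0,0],20],[[-0.8,0,0.15],[0,0,0],20],[[-0.8,0,0.18],[0,0,0],20],[[-0.8,0,0.18],[0,0,0],20]]'; python3 chk.py tip; python3 d.py '[[0,0,0,0],[0,2,0,0]]'
```

```text
clock: 10.85
tool_pos: [0.5588, 0.247, 0.0502]
orientation: [[-0.329, 0.944, -0.003], [0.944, 0.329, 0.0], [0.001, -0.003, -1.0]]
ft_force: [-2.8, -4.8, 6.4]
opening: 0.382
grasp pt in head mm [0.4 4.  1.2] tool x in head [0.    1.    0.001] tool y [ 1.    -0.    -0.003] F head [-4.2 -3.7  6.4]
scene -1 186 tool: end 92.1 top z -18.1 y [-14.6  18.9] | head mean [  6.  -67.2  12.6]
scene 1 386 tool: end 69.2 top z -18.2 y [-9.3 18.8] | head mean [ 9.2 50.4 12.2]
top -1 205 tool: end 74.8 top z -21.8 y [-16.1  13.1] | head mean [ -2.7 -47.   14.7]
now [0.4 4.  1.2] F [-3.5 -3.2  6.7]
(0, 0, 0, 0) (array([-0.4 , -0.04,  0.12]), array([-0.003 , -0.0012, -0.0002]))
(0, 2, 0, 0) (array([-0.2 , -0.04,  0.12]), array([-0.003 , -0.0012, -0.0002]))
```

View pics/tip.png

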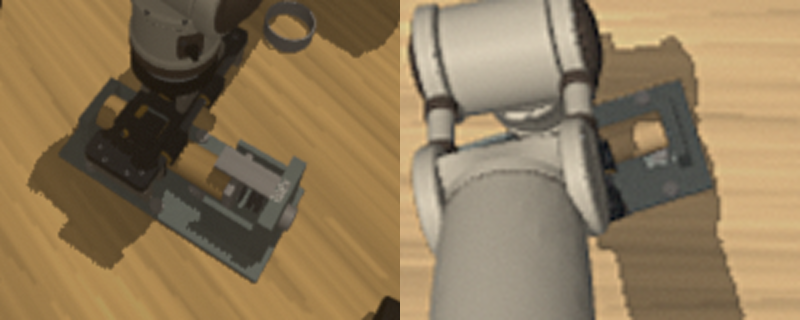

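```bash
python3 -m jog '[[[-0.1,-0.05,0],[0,0,0],20],[[-0.2,-0.1,0.05],[0,0,0],20],[[-0.2,-0.1,0.05],[0,0,0],20],[[-0.2,-0.1,0.05],[0,0,0],20]]'; python3 d.py '[[0,0,0,0]]'
```

```text
clock: 11.45
tool_pos: [0.5591, 0.2457, 0.0501]
orientation: [[-0.328, 0.945, -0.002], [0.945, 0.328, 0.002], [0.002, -0.001, -1.0]]
ft_force: [-1.4, -1.8, 6.8]
opening: 0.381
now [0.2 2.6 1.1] F [-1.9 -1.2  6.8]
(0, 0, 0, 0) (array([-0.26, -0.02,  0.11]), array([-0.0009, -0.0023, -0.0006]))
```

```bash
python3 -m jog '[[[-0.1,-0.05,0],[0,0,0],20],[[-0.1,-0.05,0],[0,0,0],20],[[-0.1,-0.05,0],[0,0,0],20]]' 15; python3 d.py '[]'; python3 -m jog '[[[-0.1,-0.05,0],[0,0,0],42],[[-0.1,-0.05,0],[0,0,0],50],[[-0.1,-0.05,0],[0,0,0],65],[[-0.1,-0.05,0],[0,0,0],65],[[-0.1,-0.05,0],[0,0,0],65]]'; python3 d.py '[]'
```

```text
clock: 11.82
tool_pos: [0.5592, 0.2446, 0.0498]
orientation: [[-0.328, 0.945, -0.001], [0.945, 0.328, 0.002], [0.002, -0.0, -1.0]]
ft_force: [-0.0, 0.5, 5.8]
opening: 0.384
now [-0.   1.6  0.8] F [0.1 0.5 5.8]
clock: 12.45
tool_pos: [0.5578, 0.2423, 0.0482]
orientation: [[-0.328, 0.945, -0.004], [0.945, 0.328, -0.0], [0.001, -0.004, -1.0]]
ft_force: [0.4, 0.0, 0.1]
opening: 0.65
now [-2.1 -0.1 -0.8] F [ 0.4 -0.1  0.1]
```

```bash
python3 -m jog '[[[0,0.2,-0.5],[0,0,0],65],[[0,0.2,-2],[0,0,0],65],[[0,0.2,-5],[0,0,0],65],[[0,0.2,-9],[0,0,0],65],[[0,0.2,-13],[0,0,0],65],[[-5,0.2,-15],[0,0,0],65],[[-11,0.2,-16],[0,0,0],65],[[-17,0.2,-16],[0,0,0],65],[[-23,0.2,-16],[0,0,0],65],[[-29,0.2,-16],[0,0,0],65],[[-35,0.2,-16],[0,0,0],65],[[-35,0.2,-16],[0,0,0],65]]'; cat > fin.py <<'E'
from plan import *
import sys
th=np.radians(19.2); S=np.array([.5597,.2431,.046]); H=np.array([[np.cos(th),np.sin(th),0],[-np.sin(th),np.cos(th),0],[0,0,1]])
ims=[]
for c,b in (('scene',(250,380,275,425)),('top',(105,200,170,280))):
    p,d,K,T=shot(c); L=(cloud(d,K,T)-S)@H.T*1000; hsv=cv2.cvtColor(p,cv2.COLOR_RGB2HSV)
    m=(d>0)&(np.hypot(L[...,0],L[...,2])<26)&(abs(L[...,1])<95)&(hsv[...,1]>70); q=L[m]
    print(c,len(q),'y ext',np.percentile(q[:,1],[1,99]).round(1),'x',np.percentile(q[:,0],[2,98]).round(1))
    for lo in range(-80,80,20):
        s=q[(q[:,1]>lo)&(q[:,1]<lo+20)]
        if len(s)>5: print('  ',lo,len(s),'top z',np.percentile(s[:,2],95).round(1),'x med',np.median(s[:,0]).round(1))
    w=L[(d>0)&(abs(L[...,0])<22)&(L[...,1]>55)&(L[...,1]<90)&(L[...,2]<34)&(L[...,2]>10)&(hsv[...,1]<=70)]
    if len(w): print('  plate pts y',np.percentile(w[:,1],[5,50,95]).round(1),len(w))
    r0,r1,c0,c1=b; ims.append(cv2.resize(p[r0:r1,c0:c1],(400,345),interpolation=2))
cv2.imwrite('pics/'+sys.argv[1]+'.png',np.hstack(ims)[...,::-1])
E
python3 fin.py fin
```

```text
clock: 13.95
tool_pos: [0.6761, -0.0921, 0.209]
orientation: [[-0.323, 0.946, -0.002], [0.946, 0.323, -0.001], [-0.001, -0.002, -1.0]]
ft_force: [0.4, 1.0, -0.3]
opening: 0.647
scene 1291 y ext [-77.7  70.8] x [-12.2  19.2]
   -80 142 top z 19.2 x med 8.4
   -60 163 top z 18.5 x med 8.1
   -40 170 top z 18.8 x med 8.5
   -20 178 top z 18.9 x med 8.4
   0 179 top z 19.5 x med 8.5
   20 183 top z 19.0 x med 8.6
   40 177 top z 19.1 x med 10.0
   60 83 top z 18.5 x med 13.0
  plate pts y [74.8 79.6 86.2] 49
top 571 y ext [-73.1  70.9] x [-16.   14.2]
   -80 58 top z 23.6 x med -5.0
   -60 81 top z 22.2 x med -4.0
   -40 78 top z 22.9 x med -3.9
   -20 81 top z 23.1 x med -4.0
   0 81 top z 23.0 x med -3.5
   20 79 top z 23.1 x med -4.0
   40 84 top z 22.9 x med -3.9
   60 29 top z 18.5 x med -10.9
  plate pts y [60.7 76.7 83.2] 32
```

View pics/fin.png

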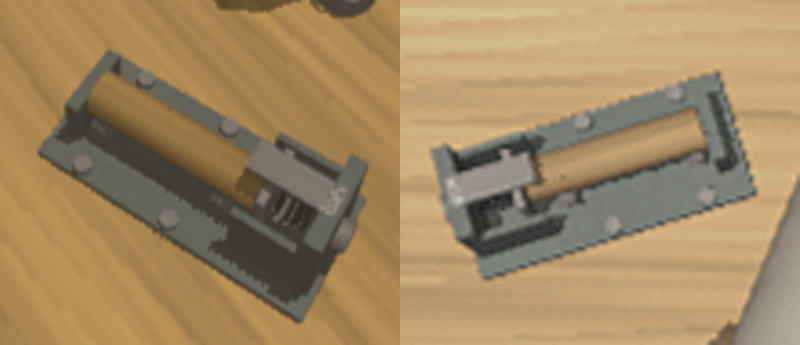

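In the scene view the roller is level on both saddles, with its left end at the wall (90,90) and its right end under the strip (255,190). In the top view there is a dark zone between the end (700,130) and the wall (720,130), so I'll check that numerically.

```bash
python3 - <<'E'
from plan import *
th=np.radians(19.2); S=np.array([.5597,.2431,.046]); H=np.array([[np.cos(th),np.sin(th),0],[-np.sin(th),np.cos(th),0],[0,0,1]])
for c in ('scene','top'):
    p,d,K,T=shot(c); L=(cloud(d,K,T)-S)@H.T*1000
    q=L[(d>0)&(abs(L[...,0])<9)&(L[...,1]<-60)&(L[...,1]>-95)&(L[...,2]>-30)]; q=q[q[:,1].argsort()]
    print(c); [print('  y',lo,len(s:=q[(q[:,1]>=lo)&(q[:,1]<lo+2.5)]),np.percentile(s[:,2],[10,50,90]).round(1) if len(s) else '') for lo in np.arange(-92.5,-60,2.5)]
    for y in (-75,-87): print('  wall face px',[pix(S+H.T@np.array([x,y,10])/1000,K,T).tolist() for x in (-10,10)])
    print('  roller end top px',pix(S+H.T@np.array([0,-75,18])/1000,K,T), 'plus end', pix(S+H.T@np.array([0,60,18])/1000,K,T))
    if c=='top': cv2.imwrite('pics/gap.png',cv2.resize(p[120:170,235:280],(720,800)[::-1] and (540,600),interpolation=cv2.INTER_NEAREST)[...,::-1])
E
```

```text
scene
  y -92.5 0 
  y -90.0 4 [ 8.4  9.1 10.4]
  y -87.5 8 [ 8.5  9.7 11.1]
  y -85.0 10 [ 8.3 10.6 11.7]
  y -82.5 9 [ 8.5 10.6 11.7]
  y -80.0 5 [ 9.5 10.5 10.9]
  y -77.5 4 [15.6 16.2 16.3]
  y -75.0 10 [15.7 17.1 18.2]
  y -72.5 8 [15.4 17.4 20.1]
  y -70.0 10 [15.2 17.2 19.6]
  y -67.5 8 [15.8 17.1 19. ]
  y -65.0 9 [15.8 16.7 18.8]
  y -62.5 9 [15.7 17.2 17.6]
  wall face px [[315, 278], [309, 285]]
  wall face px [[310, 275], [305, 282]]
  roller end top px [312 279] plus end [369 314]
top
  y -92.5 0 
  y -90.0 0 
  y -87.5 5 [-18.2   3.3  12.6]
  y -85.0 5 [ 7.7 11.9 14.6]
  y -82.5 5 [ 6.1  8.1 14. ]
  y -80.0 6 [ 8.1 11.3 14.3]
  y -77.5 4 [ 9.8 11.8 12.1]
  y -75.0 7 [ 5.8 15.8 19.6]
  y -72.5 6 [13.9 20.6 22.9]
  y -70.0 5 [17.8 23.1 24.6]
  y -67.5 6 [15.9 18.9 21. ]
  y -65.0 6 [17.2 20.1 22.6]
  y -62.5 4 [16.6 17.3 18. ]
  wall face px [[254, 142], [252, 136]]
  wall face px [[258, 141], [256, 135]]
  roller end top px [252 138] plus end [208 152]
```

View pics/gap.png

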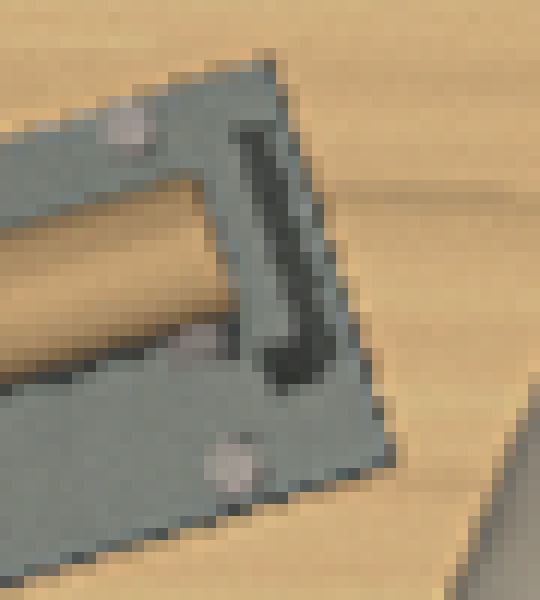

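The dark band is the shadow behind the wall. The wall's top, at pixel (265,260), abuts the roller end, and the height profile shows no gap. Handing in.

```bash
python3 -c "
from cell import job,telemetry
print(telemetry.read_state()['clock']); print(job.sign_off())"
```

```text
14.15
the job is handed in; nothing more can be done
None
```

The long plain roller is fitted in the grey head, and I handed the job in at 14.15 s of the 45 s allowed; no verdict is reported.

I took the roller from the outermost rack row and tipped it 15°. One end went in under the strip and pressed the spring plate, with about 6 N pushing back. I then tipped the other end down inside the fixed wall, eased the roller against the wall, released it and backed the gripper well clear.

**Last checks:**
- **Level:** the roller's top is constant along its length to about 1 mm. It reads 18.5–19.5 mm above the seat point in the scene view and about 23 mm in the top view. The top camera reads about 4 mm higher on the roller; the expected value is 18 mm.
- **Against the wall:** the height profiles from both cameras show no gap. A dark band near the wall in the top picture turned out to be the wall's shadow.
- **Plate travel:** the plate face reads about 77–80 mm from the seat, against an expected 75 mm for a fitted roller. That is a rough reading from few depth points.
- **Forces:** the highest force I read during the fit was about 7 N, taken at the end of each move.

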